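File the parts cases and close the end stop

ROBOT

A 6-joint arm with a two-finger parallel gripper is mounted at the origin on the work surface. World frame = base frame: x ahead of the robot, y to its left, z up, the work surface at z = 0. Lengths are in m, angles in degrees, forces in N, time in s.
With the tool pointing down it reaches from about 0.4 to 0.825 m from the base axis. Payload 7 kg.
Tool frame: the origin (TCP) lies midway between the tips of the shut fingers; the grasp point (between the pads) lies r.grasp_offset behind it (r.grasp_offset is the distance from the TCP to the grasp point, in m); x points along the fingers, z is the direction in which the jaws open and shut, and the axes are right-handed (so a half turn about x gives the same grasp; the last joint's range is limited). The gripper opens to 88 mm and grips with 3 to 60 N. Pads are 19 mm wide; open, the fingers measure 130 mm over their backs; the gripper's body (78 mm by 193 mm) begins 47 mm behind the grasp point.
Start: joints at [-47.206, 20.546, 0.682, 0, -70.136, -16.507], TCP at [0.299, -0.605, 0.227] pointing down, gripper open.
Joint ranges: [-176.03, 176.03], [-82.01, 121.73], [-58.28, 71.71], [-173.87, 95.51], [-174.79, -0.11], [-173.66, 173.66]. Speed limits (degrees/s): [136.94, 136.94, 172.46, 180, 180, 180].

INTERFACE

Orientations are given as [roll, pitch, yaw] about the fixed x, y, z axes, in that order (R = Rz(yaw) Ry(pitch) Rx(roll)).
In Python, from plant import readout, vision, close_job, r gives the robot as it stands.
- The arm moves only by the shell command python3 -m handwheel 'ROWS' [OPENING] [FORCE]. ROWS is JSON, a list that holds one entry, the list of rows, each a list of 4 numbers: the shift along the world's x, y, z in units of 40 mm (1.0 is 40 mm), then the turn about the world's z in units of 5 degrees (1.0 is 5 degrees). In form: [[[tx, ty, tz, roll], ...]]. A call has 1 to 8 rows; each row shifts and turns the pose as measured when the row begins; what a row does not reach is not made up. A row lasts 1/10 s, in which the tool goes at most 50 mm and 8.59 degrees, less where a joint would pass 70% of its speed; a pose out of reach is approached as far as the arm can. A call is refused whole if a number of a shift passes 1 or a number of a turn 1, either way. A call with a gripper value outside its range is refused whole. OPENING is the finger opening in mm, from 0 to 87.6, set as the call begins (- or left out, the last holds). The fingers move at their own pace and stop on an object; FORCE is the grip in N (left out, the last holds). Time passes only in rows, so rows that do not move let the fingers close. It gives the time, the measured TCP pose, the force and the opening at its end, in the units of the state.
- readout.get_state(): the state, without advancing time (a new reading comes with each control period).
- vision.capture(name): name is "scene" or "top" or "wrist"; returns the picture (420x560x3 uint8, blue, green, red); there is no depth.
- vision.get_calibration(name): a dict with "intrinsics" (3x3 intrinsics, pixels), "dist" ([k1, k2, p1, p2, k3] as OpenCV has them; the pictures are not rectified), "pose" (4x4, takes a point from camera to world coordinates). Camera axes: x right, y up, looking along -z (the intrinsics and any distortion apply to the point x, -y, -z); pixel columns grow to the right and rows downward; lengths in m; the calibration is good to about 2 mm. A picture is of the moment at which its call begins: read the wrist's pose just before it. get_calibration takes no time and is no camera call; for the wrist camera it gives the pose at the moment of the call.
- close_job(): hands the job in, once; it reports no verdict.
The state is a dict: "time_s": time; "joints": joint angles; "qd": joint speeds; "joint_torque": joint torques, N m; "tcp_pos": TCP position; "eef_rot": TCP orientation; "contact_force": force on the tool from outside, world axes, zero at the start; "moment": the same for the moment, N m; "gripper_width": finger opening in m.
Only numpy, scipy, OpenCV 4.12 (cv2) and the standard library are available. Lean on these libraries where they do the work, as an engineer would, in place of code of your own. Each camera call takes 0.05 s, during which the arm holds its last target.

TASK

File the thick and the thin parts case from the bench into the rack with the medium one that already stands there: all three upright on the rack floor with handles up, in order of thickness, the thickest against the fixed wooden wall and the thinnest next to the sliding stop; slide the medium one along if it is in the way. Then push the stop up snug, so that no gap is left in the row, and let go. Do not tip a case over and leave the bottle, the tin and the cardboard bin where they are.

Things in the scene. Friction and masses are not known exactly. Their poses are not given: they have to be found in the camera images.
- case_thick_center (a point): Thick grey parts case, standing on the bench: box 120 (x) x 50 (y, thickness) x 95 high, on top a centred black carry handle, bar 70 long (x), 12 thick (y), from 107 to 130 above the underside, on two legs. The three cases differ only in thickness. About 0.45 kg. Point at its centre, 65 above its underside; a half turn makes no difference.
- case_mid_center (a point): Medium grey parts case, 120 x 40 (y, thickness) x 95, same handle (12 thick, top at 130). Already stands in the rack, faces about parallel to the wall, with a gap of anything from 8 to 80 to the wall. About 0.38 kg. Point at its centre, 65 above its underside.
- case_thin_center (a point): Thin grey parts case, 120 x 30 (y, thickness) x 95, same handle (12 thick, top at 130). Stands on the bench. About 0.3 kg. Point at its centre, 65 above its underside.
- rack_ref (a point): Rack, fixed to the bench. Point on its floor (8 above the bench) at the foot of the fixed plywood wall's inner face, mid channel. +y runs along the channel from wall to stop, x across. Wall 160 wide, 18 thick (towards -y), 87 high over the floor. Channel 134 wide between side rails 8 thick, 16 high. Snug cases stand with own x along rack x, centres 25, 70, 105 from the wall.
- stop (a joint): Sliding end stop of the rack, steel plate 120 wide, 12 thick, top 87 above the rack floor. Value = distance of its face from the wall minus 0.100 m; range 0 to 0.110, grows away from the wall. Starts at 0.065 to 0.110. About 2.5 N of friction; stays where left. With the three cases snug it reads 0.020.
- stop_grip (a point): Wooden grip post of the stop, 16 thick (rack y), 44 wide (rack x), behind the plate. Point on the post's axis, 118 above the bench; the post's top is 136 above the bench. It lies 50 from the stop's face, away from the wall (38 behind the plate's back), and its axes are the rack's.
- bottle: White plastic bottle, radius 28, 165 tall, standing on the bench. Leave alone. Origin at the centre of its underside.
- tin: Round steel tin, radius 46, 78 tall. Leave alone. Origin at the centre of its underside.
- bin: Open cardboard bin 100 (x) x 160 (y) x 60 high with metal parts. Leave alone. Origin at the centre of its underside.
Mind the look-alikes: they are no part of the job. Leave any purple or yellow look-alike of the part that bears case_thin_center alone.

How it is judged:
By the outcome, as a careful person would: the job done as asked, in the order asked, and still so for the second after the job is handed in, with the robot touching nothing.
It also fails if it takes over 72 s, if anything falls off the work surface, if the arm or the gripper's body presses on something with over 40 N, if the wrist force passes 120 N, or if a joint passes its speed limit or range.

## Working session

There is one attempt and no reset: what is moved stays moved. The work goes in short steps, Python scripts to look and compute and a shell command to move; the robot and the scene stay as the last step left them, time stands still between calls to the robot, and variables do not carry over. Pictures are saved under pics/ and viewed, and the job is handed in when it is done.

```bash
ls; mkdir -p pics; python3 - <<'E'
from plant import readout, vision, r
import cv2
print(readout.get_state()); print(r.grasp_offset)
for n in ("scene","top","wrist"):
    c=vision.get_calibration(n); print(n,c)
    cv2.imwrite(f"pics/{n}0.png",vision.capture(n))
E
```

```text
pics
{'time_s': 0.0, 'joints': array([-4.72073629e+01,  2.05900967e+01,  6.33000606e-01, -2.06228651e-02,
       -7.01359118e+01, -1.65068879e+01]), 'qd': array([-0.0017644 ,  0.00354101,  0.04958613,  0.03524336, -0.06663842,
        0.00822649]), 'joint_torque': array([-1.61707278e-03, -5.82711732e+01,  2.93049073e+01,  6.99695528e+00,
        6.77060147e-03, -2.00475574e-04]), 'tcp_pos': array([ 0.29867707, -0.60476659,  0.22563034]), 'eef_rot': array([  4.73414555,  89.90499237, 121.01287154]), 'contact_force': array([ 0.624293  , -0.04326981,  0.2599956 ]), 'moment': array([0.03701092, 0.00131483, 0.01080676]), 'gripper_width': 0.08773569976188313}
0.0188
scene {'intrinsics': array([[498.41765614,   0.        , 283.14966703],
       [  0.        , 498.41765614, 210.85587804],
       [  0.        ,   0.        ,   1.        ]]), 'dist': array([-0.12013305,  0.        ,  0.        ,  0.        ,  0.        ]), 'pose': array([[ 0.05230034, -0.82970611,  0.55574495,  1.1130792 ],
       [ 0.99862637,  0.04168704, -0.0317421 , -0.07338655],
       [ 0.00316925,  0.55664169,  0.830746
[... 402 characters left out ...]
7],
       [-0.99954631, -0.02143286,  0.02116122, -0.03791712],
       [ 0.01725059,  0.16855005,  0.98554213,  0.89528445],
       [ 0.        ,  0.        ,  0.        ,  1.        ]])}
wrist {'intrinsics': array([[346.93756469,   0.        , 280.19687025],
       [  0.        , 346.93756469, 212.82547622],
       [  0.        ,   0.        ,   1.        ]]), 'dist': array([-0.03103094,  0.        ,  0.        ,  0.        ,  0.        ]), 'pose': array([[-0.44285005, -0.85312019, -0.27580751,  0.22473873],
       [ 0.89659141, -0.42042342, -0.13916895, -0.64251269],
       [ 0.0027719 , -0.30891762,  0.95108476,  0.38363978],
       [ 0.        ,  0.        ,  0.        ,  1.        ]])}
```

View pics/scene0.png

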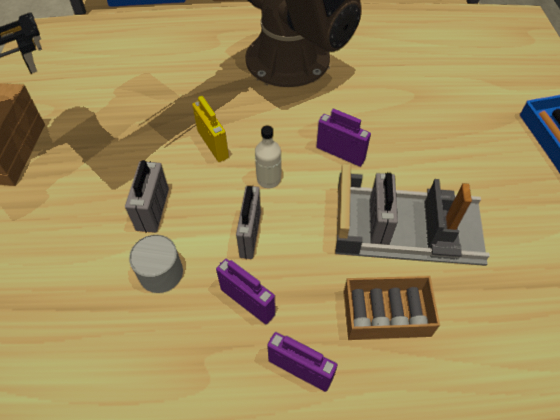

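View pics/top0.png

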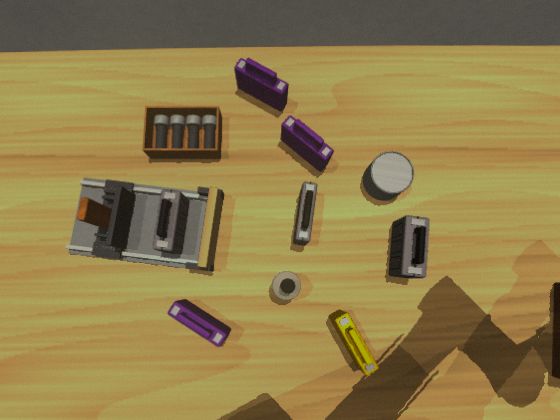

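View pics/wrist0.png

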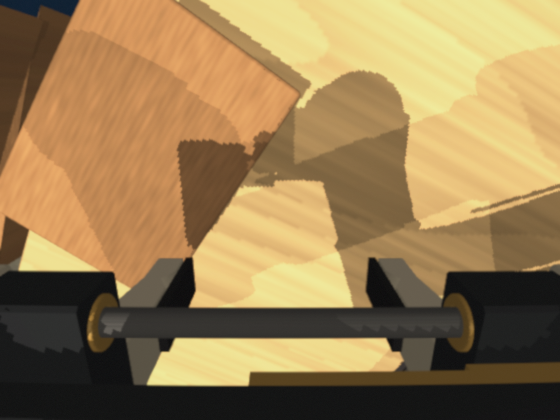

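The thick case is at scene (148,195) and top (408,247). The thin one is at scene (248,222) and top (305,213). The rack is on the right in the scene view, with the wall at (348,210), the medium case at (384,208) and the stop post at (458,205). I'll zoom in to pick out keypoints.

```bash
python3 - <<'E'
import cv2,numpy as np
s=cv2.imread("pics/scene0.png");t=cv2.imread("pics/top0.png")
def crop(im,x0,y0,w,h,k,name):
    c=cv2.resize(im[y0:y0+h,x0:x0+w],None,fx=k,fy=k,interpolation=cv2.INTER_CUBIC)
    for i in range(0,w,10):
        cv2.line(c,(i*k,0),(i*k,4 if i%50 else 12),(0,0,255),1)
        if i%20==0: cv2.putText(c,str(x0+i),(i*k,20),0,.35,(0,0,255),1)
    for i in range(0,h,10):
        cv2.line(c,(0,i*k),(6,i*k),(0,0,255),1)
        if i%20==0: cv2.putText(c,str(y0+i),(8,i*k+4),0,.35,(0,0,255),1)
    cv2.imwrite("pics/"+name,c)
crop(s,120,150,160,120,5,"c1.png")
crop(s,325,155,170,120,4,"c2.png")
crop(t,285,170,150,120,5,"c3.png")
crop(t,60,170,170,110,4,"c4.png")
E
```

```text
(no output)
```

View pics/c1.png

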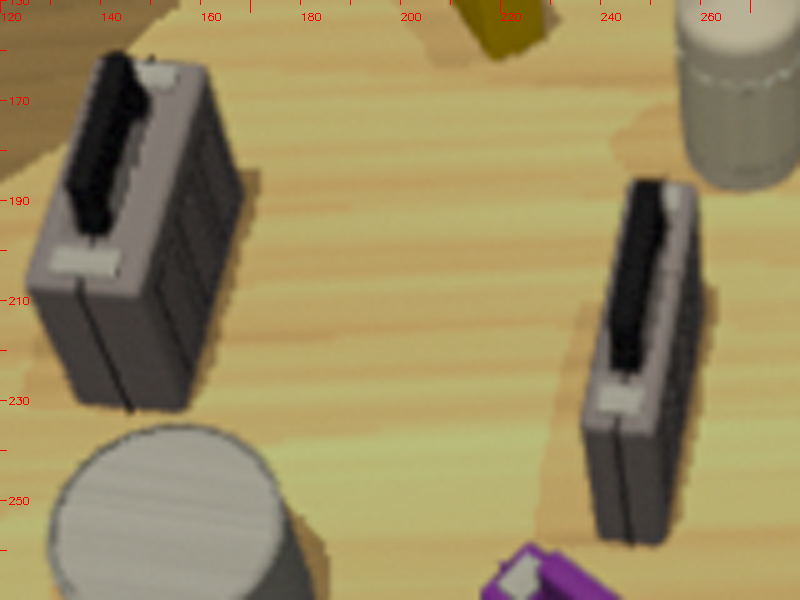

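View pics/c2.png

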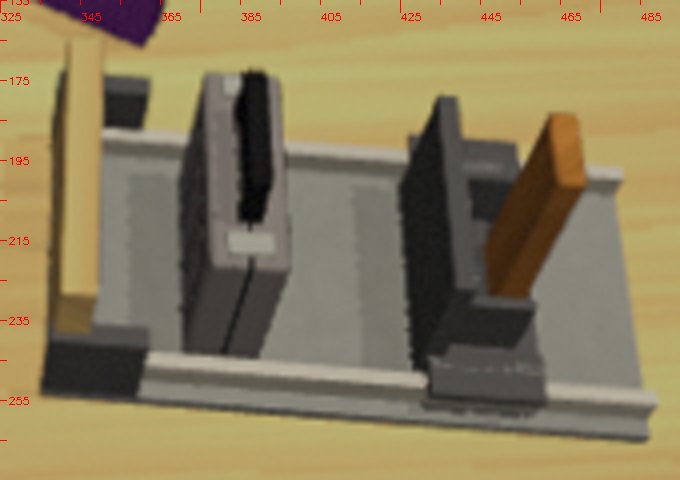

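View pics/c3.png

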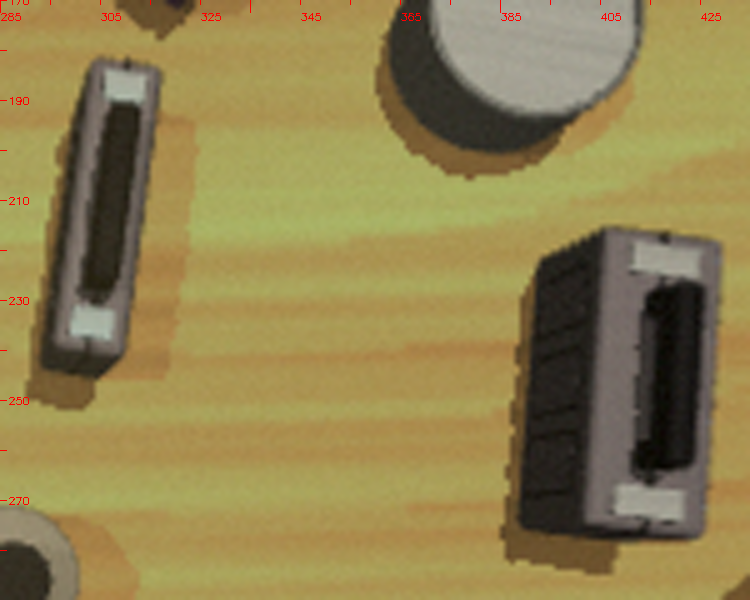

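View pics/c4.png

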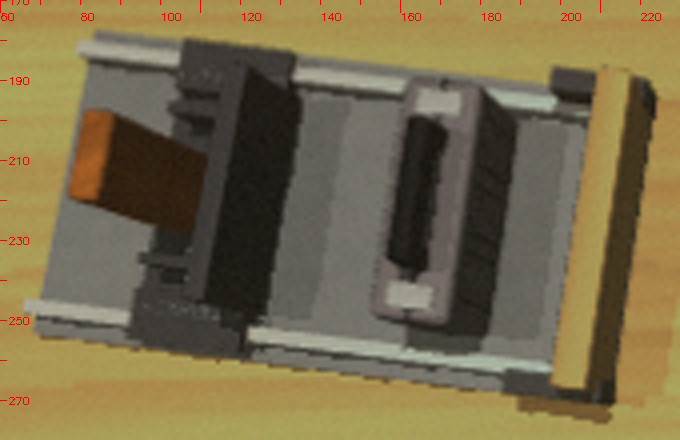

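```bash
cat > fit.py <<'E'
import numpy as np,cv2
from scipy.optimize import least_squares
from plant import vision
def proj(n,P,cal=None):
    c=cal or vision.get_calibration(n);T=c["pose"]
    p=(np.asarray(P)-T[:3,3])@T[:3,:3]; p=p*[1,-1,-1]
    return cv2.projectPoints(p.reshape(-1,1,3),np.zeros(3),np.zeros(3),c["intrinsics"],c["dist"])[0].reshape(-1,2)
def pose(x,y,a,P):
    P=np.asarray(P,float);c,s=np.cos(a),np.sin(a)
    return np.c_[x+c*P[:,0]-s*P[:,1],y+s*P[:,0]+c*P[:,1],P[:,2]]
E
python3 - <<'E'
from fit import *
def case(th,z0,obs,g):
    h=th/2
    def f(v):
        return np.concatenate([(proj(n,pose(*v,[[i*.06,j*h,z0+z] for i,j,z,_ in o]))-[q for *_,q in o]).ravel() for n,o in obs.items()])
    s=least_squares(f,g,loss="soft_l1");print("case",th,s.x[:2].round(4),np.degrees(s.x[2]).round(2)); print(f(s.x).reshape(-1,2).round(1).tolist())
Z=.095
case(.05,0,{"scene":[(-1,1,Z,(161,163.6)),(1,-1,Z,(125.6,208)),(1,1,Z,(147,209.4)),(1,-1,0,(136.4,230.4)),(1,1,0,(157,232.4)),(-1,1,0,(168.6,190))],
"top":[(1,1,Z,(406,215.6)),(1,-1,Z,(429.4,218.4)),(-1,-1,Z,(426,277.6)),(-1,1,Z,(401.4,275.6)),(-1,1,0,(389,275)),(1,1,0,(393,222.4))]},[.42,-.35,0])
case(.03,0,{"scene":[(-1,1,Z,(259.2,187.2)),(1,-1,Z,(236.4,235.2)),(1,1,Z,(251,237)),(1,-1,0,(240,258)),(1,1,0,(253,259))],
"top":[(1,1,Z,(303.4,182.4)),(1,-1,Z,(317,184)),(-1,-1,Z,(309.4,240.4)),(-1,1,Z,(293.4,239.2))]},[.45,-.1,0])
case(.04,.008,{"scene":[(-1,-1,Z,(377,173.2)),(-1,1,Z,(394.2,174)),(1,1,Z,(397,222)),(1,-1,Z,(377.5,221.5)),(1,-1,0,(372.5,242.5)),(1,1,0,(389.5,244.5))],
"top":[(1,1,Z,(162,190.5)),(1,-1,Z,(180.5,190.5)),(-1,-1,Z,(171.5,250.5)),(-1,1,Z,(153,248)),(1,-1,0,(189,199.5)),(-1,-1,0,(181,253.5))]},[.45,.2,0])
O={"scene":[(-.08,0,.095,0,(350.75,165)),(.08,0,.095,0,(349.25,229)),(-.08,-.018,.095,0,(341.5,165)),(.08,-.018,.095,0,(339,229)),
(-.06,0,.095,1,(435,179)),(-.06,.012,.095,1,(439.5,179)),(.06,0,.095,1,(439,227.5)),(.06,.012,.095,1,(443,227.5)),
(-.022,.042,.136,1,(463.25,183.5)),(-.022,.058,.136,1,(469.25,183.5)),(.022,.058,.136,1,(471.25,201.5)),(.022,.042,.136,1,(465.5,201.5))],
"top":[(.08,0,.095,0,(210,186.5)),(-.08,0,.095,0,(198,266)),(.08,-.018,.095,0,(217.5,187)),(-.08,-.018,.095,0,(207,267)),
(.06,.012,.095,1,(118,185)),(.06,0,.095,1,(122,187)),(-.06,.012,.095,1,(107.5,244.5)),(-.06,0,.095,1,(113,247)),
(.022,.058,.136,1,(80.75,197)),(.022,.042,.136,1,(88.25,197.5)),(-.022,.042,.136,1,(85,220)),(-.022,.058,.136,1,(77,219.5))]}
def f(v):
    return np.concatenate([(proj(n,pose(*v[:3],[[a,b+s*v[3],z] for a,b,z,s,_ in o]))-[q for *_,q in o]).ravel() for n,o in O.items()])
s=least_squares(f,[.45,.1,0,.18],loss="soft_l1");print("rack",s.x.round(4),np.degrees(s.x[2]).round(2));print(f(s.x).reshape(-1,2).round(1).tolist())
E
```

```text
case 0.05 [ 0.4891 -0.3265] -8.03
[[-0.1, -2.5], [-2.5, -1.9], [0.3, -1.4], [-1.7, 0.7], [0.2, 0.6], [0.6, -2.1], [-0.6, -0.9], [0.7, -0.8], [0.8, 0.3], [0.1, -0.6], [-1.3, 0.6], [-1.4, -1.0]]
case 0.03 [ 0.5648 -0.1108] -9.63
[[0.8, -1.7], [-1.0, -0.7], [0.1, -0.9], [-1.0, 0.4], [0.4, 0.9], [-1.2, -2.0], [-0.0, -1.5], [-0.2, 1.0], [0.7, 0.0]]
case 0.04 [0.5526 0.1639] -7.3
[[-1.4, -1.5], [0.7, -1.0], [1.1, 0.1], [-0.1, -0.7], [-2.5, 3.0], [-0.3, 2.2], [-1.7, -2.4], [-0.1, -0.3], [0.0, 0.2], [-2.0, 0.5], [0.7, 0.1], [1.0, 0.4]]
rack [ 0.5406  0.0918 -0.1412  0.1733] -8.09
[[-0.9, -1.0], [-0.5, -0.2], [-0.2, -1.6], [0.3, -0.9], [-1.9, -1.2], [-0.7, -0.7], [-1.0, -0.7], [1.1, -0.2], [-2.4, -1.5], [-0.4, -0.8], [0.4, -0.6], [-2.1, -1.2], [-0.7, -1.0], [-0.6, -0.6], [0.7, -0.5], [-0.4, -0.4], [-1.7, -0.6], [0.1, -1.9], [-2.4, -0.7], [-1.9, -2.5], [-0.0, -1.0], [0.8, -0.5], [-0.5, -0.2], [-0.9, -0.7]]
```

```bash
cat > st.py <<'E'
from plant import readout
import numpy as np
from scipy.spatial.transform import Rotation as R
s=readout.get_state();M=R.from_euler("xyz",s["eef_rot"],degrees=True).as_matrix()
a=np.degrees(np.arctan2(M[1,2],M[0,2]))%180
print("t",round(s["time_s"],2),"tcp",s["tcp_pos"].round(4),"jaw yaw",round(a,2),"down",M[:,0].round(3),"F",s["contact_force"].round(1),"w",s["gripper_width"].round(4),"j6",s["joints"][5].round(1))
E
python3 st.py; python3 - <<'E'
from fit import *
# overlay with residual-corrected rack coordinates
a=np.radians(-8.05);ux=np.array([np.cos(a),np.sin(a)]);uy=np.array([-ux[1],ux[0]])
o=np.array([.5406,.0918])
for n,p in dict(mid=(.5526,.1639)).items():
    d=np.array(p)-o;print(n,d@ux,d@uy)
E
```

```text
mid 0.0017850713374933042 0.0730699905591896Traceback (most recent call last):
  File "st.py", line 6, in <module>
    print("t",round(s["time_s"],2),"tcp",s["tcp_pos"].round(4),"jaw yaw",round(a,2),"down",M[:,0].round(3),"F",s["contact_force"].round(1),"w",s["gripper_width"].round(4),"j6",s["joints"][5].round(1))
                                                                                                                                               ^^^^^^^^^^^^^^^^^^^^^^^^
AttributeError: 'float' object has no attribute 'round'
```

```bash
sed -i 's/s\["gripper_width"\].round(4)/round(s["gripper_width"],4)/' st.py; python3 st.py
```

```text
t 0.15 tcp [ 0.2988 -0.6049  0.2258] jaw yaw 116.29 down [-0.001  0.001 -1.   ] F [ 0.3 -0.3 -0.6] w 0.0875 j6 -16.5
```

```bash
python3 -m handwheel '[[[0.32,0.96,0,-0.4],[0.32,0.96,0,-0.4],[0.32,0.96,0,-0.4],[0.32,0.96,0,-0.4],[0.32,0.96,0,-0.4],[0.32,0.96,0,-0.4],[0.32,0.96,0,-0.4],[0.32,0.96,0,-0.4]]]' 50 40
python3 -m handwheel '[[[0.32,0.96,0,-0.4],[0.32,0.96,0,-0.4],[0.32,0.96,0,-0.4],[0.32,0.96,0,-0.4],[0.32,0.96,0,-0.4],[0.32,0.96,0,-0.4],[0.32,0.96,0,-0.4],[0.32,0.96,0,-0.4]]]'
python3 st.py
```

```text
time_s: 0.95
tcp_pos: [0.3999, -0.2899, 0.2212]
eef_rot: [27.8, 89.6, 127.0]
contact_force: [1.6, 0.1, -0.1]
gripper_width: 0.05
time_s: 1.75
tcp_pos: [0.5028, 0.0312, 0.2219]
eef_rot: [9.0, 89.6, 91.6]
contact_force: [0.5, -0.3, 0.6]
gripper_width: 0.05
t 1.75 tcp [0.5028 0.0312 0.2219] jaw yaw 82.56 down [-0.     0.008 -1.   ] F [ 0.5 -0.3  0.6] w 0.05 j6 -122.9
```

```bash
python3 -m handwheel '[[[0.6,0.9,0,0],[0.6,0.9,0,0],[0,0.7,0,0],[0,0,0,0]]]'
cat > look.py <<'E'
import sys,cv2
from fit import *
from plant import vision
n,name=sys.argv[1:3]
cal=vision.get_calibration(n);im=vision.capture(n)
np.save(f"pics/{name}.npy",cal,allow_pickle=True);cv2.imwrite(f"pics/{name}.png",im)
E
python3 st.py; python3 look.py wrist w1
```

```text
time_s: 2.15
tcp_pos: [0.5526, 0.1402, 0.2209]
eef_rot: [11.4, 89.6, 94.1]
contact_force: [-0.8, -0.7, 0.1]
gripper_width: 0.0498
t 2.15 tcp [0.5526 0.1402 0.2209] jaw yaw 82.73 down [-0.001  0.008 -1.   ] F [-0.8 -0.7  0.1] w 0.0498 j6 -130.7
```

View pics/w1.png

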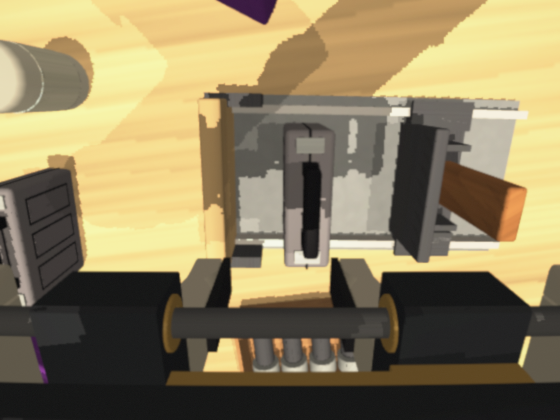

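```bash
cat > crop.py <<'E'
import sys,cv2
f,x0,y0,w,h,k=sys.argv[1],*map(int,sys.argv[2:7])
im=cv2.imread(f"pics/{f}.png")
c=cv2.resize(im[y0:y0+h,x0:x0+w],None,fx=k,fy=k,interpolation=cv2.INTER_CUBIC)
for i in range(0,w,10):
    cv2.line(c,(i*k,0),(i*k,6),(0,0,255),1)
    if i%20==0: cv2.putText(c,str(x0+i),(i*k,18),0,.4,(0,0,255),1)
for i in range(0,h,10):
    cv2.line(c,(0,i*k),(6,i*k),(0,0,255),1)
    if i%20==0: cv2.putText(c,str(y0+i),(8,i*k+4),0,.4,(0,0,255),1)
cv2.imwrite(f"pics/{f}_c.png",c)
E
python3 crop.py w1 190 85 200 190 3
cat > bp.py <<'E'
# back-project: bp.py name z u v [u v...]
import sys,cv2
from fit import *
def bp(cal,z,uv):
    n=cv2.undistortPoints(np.array(uv,float).reshape(-1,1,2),cal["intrinsics"],cal["dist"]).reshape(-1,2)
    d=np.c_[n[:,0],-n[:,1],-np.ones(len(n))]@cal["pose"][:3,:3].T
    o=cal["pose"][:3,3];return o+d*((z-o[2])/d[:,2])[:,None]
E
```

```text
(no output)
```

View pics/w1_c.png

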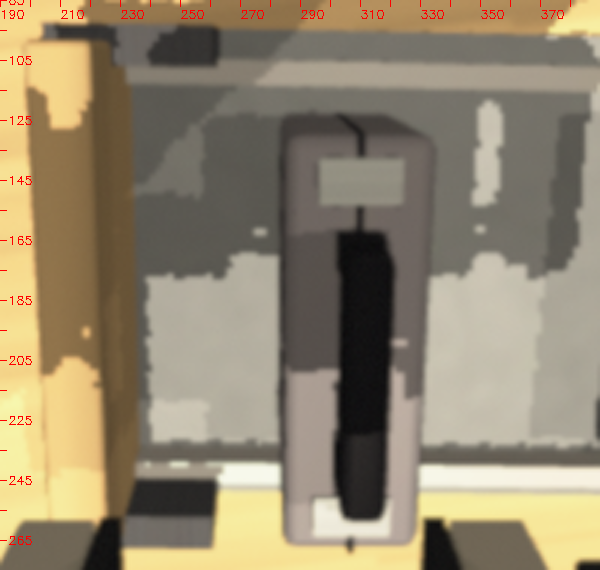

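```bash
python3 - <<'E'
from bp import *
c=np.load("pics/w1.npy",allow_pickle=True).item()
print(c["pose"].round(3))
p=bp(c,.103,[(286,130.7),(335,131.7),(329,266),(284.3,266)]);print(p.round(4),p.mean(0))
w=bp(c,.095,[(220.5,99),(226,257)]);print("wall",w.round(4))
h=bp(c,.138,[(303.7,172),(320,172),(304.5,229),(319.5,229)]);print(h.round(4))
E
```

```text
[[ 0.126 -0.944 -0.305  0.471]
 [ 0.992  0.123  0.031  0.149]
 [ 0.009 -0.307  0.952  0.379]
 [ 0.     0.     0.     1.   ]]
[[0.4932 0.1535 0.103 ]
 [0.4987 0.1913 0.103 ]
 [0.6136 0.177  0.103 ]
 [0.6084 0.1379 0.103 ]] [0.55346143 0.16491341 0.103     ]
wall [[0.4632 0.1059 0.095 ]
 [0.5967 0.0868 0.095 ]]
[[0.5201 0.1619 0.138 ]
 [0.5216 0.1733 0.138 ]
 [0.5628 0.1579 0.138 ]
 [0.5642 0.169  0.138 ]]
```

```bash
python3 -m handwheel '[[[0,0.62,0,-0.15],[0,0,-0.9,0],[0,0,-0.9,0],[0,0,-0.6,0],[0,0,0,0]]]'
python3 st.py
```

```text
time_s: 2.7
tcp_pos: [0.5516, 0.1615, 0.1233]
eef_rot: [0.8, 89.5, 82.6]
contact_force: [-0.4, 0.2, -0.2]
gripper_width: 0.0501
t 2.7 tcp [0.5516 0.1615 0.1233] jaw yaw 81.87 down [ 0.001  0.008 -1.   ] F [-0.4  0.2 -0.2] w 0.0501 j6 -133.4
```

```bash
python3 -m handwheel '[[[0.04,0.09,-0.25,0],[0,0,0,0]]]'
python3 -m handwheel '[[[0,0,0,0],[0,0,0,0],[0,0,0,0],[0,0,0,0],[0,0,0,0]]]' 0 25
python3 st.py
```

```text
time_s: 2.9
tcp_pos: [0.5539, 0.1643, 0.1143]
eef_rot: [-6.3, 89.5, 75.5]
contact_force: [-0.6, -0.2, -0.3]
gripper_width: 0.0502
time_s: 3.4
tcp_pos: [0.5561, 0.1652, 0.1185]
eef_rot: [-26.4, 89.2, 55.5]
contact_force: [-0.6, 0.4, 0.5]
gripper_width: 0.0155
t 3.4 tcp [0.5561 0.1652 0.1185] jaw yaw 81.83 down [ 0.008  0.011 -1.   ] F [-0.6  0.4  0.5] w 0.0155 j6 -133.6
```

```bash
python3 -m handwheel '[[[-0.03,0,-0.1,0],[0,0,0,0]]]'
python3 st.py
```

```text
time_s: 3.6
tcp_pos: [0.5563, 0.1646, 0.1178]
eef_rot: [-39.6, 89.1, 42.4]
contact_force: [-0.8, 0.6, -3.1]
gripper_width: 0.0122
t 3.6 tcp [0.5563 0.1646 0.1178] jaw yaw 81.94 down [ 0.012  0.011 -1.   ] F [-0.8  0.6 -3.1] w 0.0122 j6 -133.7
```

```bash
python3 -m handwheel '[[[0,0,0.1,0],[0.03,0.3,0,0],[0.03,0.3,0,0],[0,0,0,0]]]'
python3 st.py; python3 look.py wrist w2
```

```text
time_s: 4.0
tcp_pos: [0.5577, 0.19, 0.1206]
eef_rot: [-33.5, 89.2, 48.3]
contact_force: [0.8, 0.9, -3.7]
gripper_width: 0.0119
t 4.0 tcp [0.5577 0.19   0.1206] jaw yaw 81.86 down [ 0.009  0.01  -1.   ] F [ 0.8  0.9 -3.7] w 0.0119 j6 -135.7
```

View pics/w2.png

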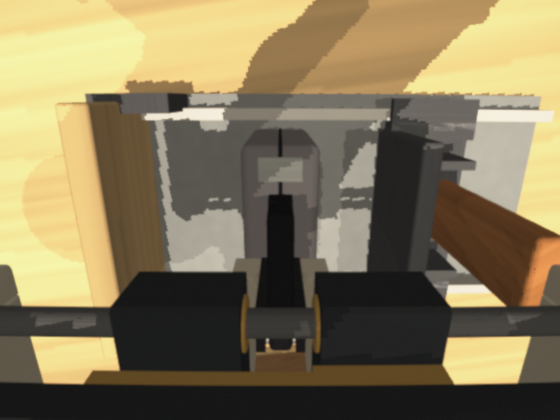

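The mid case is held in the jaws (bar at column 281) and has moved about 25 mm towards the stop. I'll lower it and let go.

```bash
python3 -m handwheel '[[[-0.05,0,-0.1,0],[0,0,-0.06,0]]]'
python3 st.py
python3 -m handwheel '[[[0,0,0,0],[0,0,0,0],[0,0,0,0]]]' 50
python3 -m handwheel '[[[0,0,0.5,0],[0,0,0.9,0],[0,0,0.9,0],[0,0,0.7,0]]]'
python3 st.py; python3 look.py wrist w3
```

```text
time_s: 4.25
tcp_pos: [0.5567, 0.1908, 0.1169]
eef_rot: [-40.7, 89.1, 41.3]
contact_force: [-15.8, 0.1, 34.4]
gripper_width: 0.0118
t 4.25 tcp [0.5567 0.1908 0.1169] jaw yaw 82.01 down [ 0.012  0.011 -1.   ] F [-15.8   0.1  34.4] w 0.0118 j6 -135.9
time_s: 4.55
tcp_pos: [0.5571, 0.1915, 0.1182]
eef_rot: [-42.8, 88.9, 39.3]
contact_force: [-0.2, 0.2, 0.0]
gripper_width: 0.0305
time_s: 4.95
tcp_pos: [0.5538, 0.189, 0.2355]
eef_rot: [-31.5, 89.6, 50.5]
contact_force: [0.7, 0.6, 0.1]
gripper_width: 0.0497
t 4.95 tcp [0.5538 0.189  0.2355] jaw yaw 81.98 down [ 0.004  0.005 -1.   ] F [0.7 0.6 0.1] w 0.0497 j6 -135.9
```

View pics/w3.png

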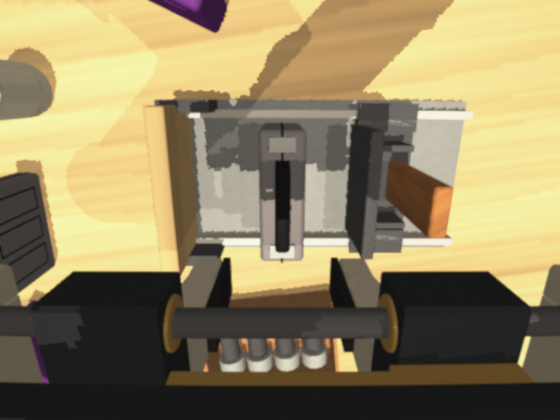

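```bash
python3 -m handwheel '[[[-0.12,-0.95,0,0],[-0.12,-0.95,0,0],[-0.12,-0.95,0,0],[-0.12,-0.95,0,0],[-0.12,-0.95,0,0],[-0.12,-0.95,0,0],[-0.12,-0.95,0,0],[-0.12,-0.95,0,0]]]'
python3 -m handwheel '[[[-0.12,-0.95,0,0],[-0.12,-0.95,0,0],[-0.12,-0.95,0,0],[-0.12,-0.95,0,0],[-0.12,-0.7,0,0],[0,0,0,0]]]'
python3 st.py; python3 look.py wrist w4;python3 crop.py w4 190 85 200 190 3
```

```text
time_s: 5.8
tcp_pos: [0.5162, -0.1204, 0.2401]
eef_rot: [-47.6, 89.0, 34.8]
contact_force: [0.8, 0.3, 0.7]
gripper_width: 0.0499
time_s: 6.4
tcp_pos: [0.4884, -0.312, 0.2372]
eef_rot: [-44.3, 89.1, 37.8]
contact_force: [-0.4, -0.4, 0.2]
gripper_width: 0.0498
t 6.4 tcp [ 0.4884 -0.312   0.2372] jaw yaw 82.13 down [ 0.013  0.01  -1.   ] F [-0.4 -0.4  0.2] w 0.0498 j6 -83.8
```

View pics/w4.png

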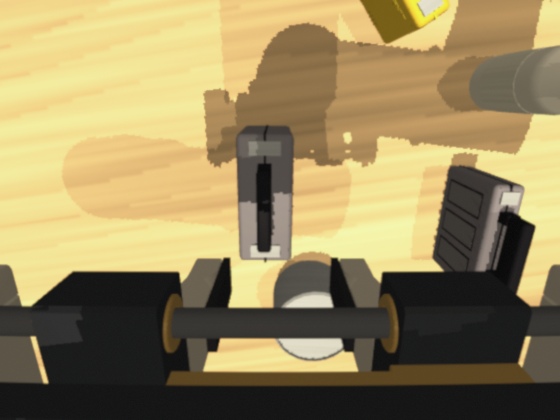

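View pics/w4_c.png

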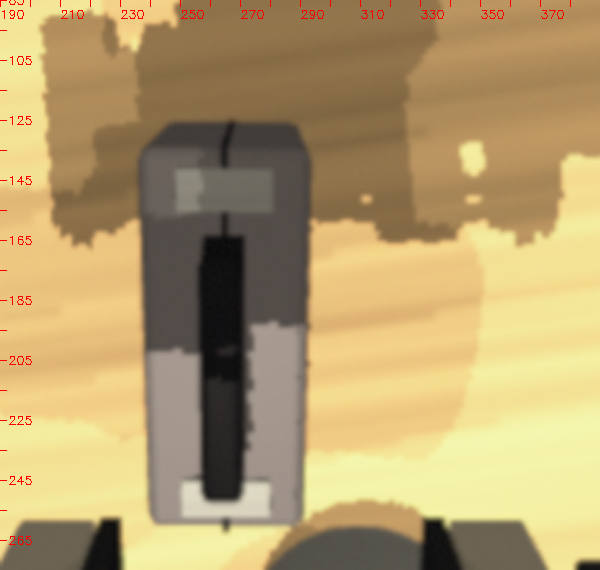

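```bash
python3 - <<'E'
from bp import *
c=np.load("pics/w4.npy",allow_pickle=True).item()
p=bp(c,.095,[(236.3,135),(293,135.7),(290.3,259.3),(240.7,259.3)]);print(p.round(4),p.mean(0))
h=bp(c,.13,[(256.5,180),(270.5,180),(257.5,245),(270.5,245)]);print(h.round(4))
E
```

```text
[[ 0.4305 -0.3395  0.095 ]
 [ 0.4378 -0.2921  0.095 ]
 [ 0.5523 -0.3091  0.095 ]
 [ 0.5456 -0.3559  0.095 ]] [ 0.4915583  -0.32414052  0.095     ]
[[ 0.4636 -0.3257  0.13  ]
 [ 0.4651 -0.3149  0.13  ]
 [ 0.5181 -0.3336  0.13  ]
 [ 0.5196 -0.3229  0.13  ]]
```

```bash
python3 -m handwheel '[[[0.03,-0.32,-0.5,0],[0,0,-0.9,0],[0,0,-0.9,0],[0,0,-0.6,0],[0,0,0,0]]]'
python3 st.py
```

```text
time_s: 6.95
tcp_pos: [0.4903, -0.3218, 0.118]
eef_rot: [-51.2, 88.9, 30.9]
contact_force: [-0.6, 0.5, 0.4]
gripper_width: 0.05
t 6.95 tcp [ 0.4903 -0.3218  0.118 ] jaw yaw 82.16 down [ 0.016  0.01  -1.   ] F [-0.6  0.5  0.4] w 0.05 j6 -82.5
```

```bash
python3 -m handwheel '[[[0,-0.07,-0.3,0],[0,0,0,0]]]' 0 40
python3 -m handwheel '[[[0,0,0,0],[0,0,0,0],[0,0,0,0],[0,0,0,0]]]'
python3 st.py
```

```text
time_s: 7.15
tcp_pos: [0.4913, -0.324, 0.1064]
eef_rot: [-53.7, 88.9, 28.5]
contact_force: [-0.2, 0.8, 0.3]
gripper_width: 0.0391
time_s: 7.55
tcp_pos: [0.4934, -0.3244, 0.1099]
eef_rot: [-63.7, 88.7, 18.6]
contact_force: [-0.5, -0.5, -3.9]
gripper_width: 0.0114
t 7.55 tcp [ 0.4934 -0.3244  0.1099] jaw yaw 82.3 down [ 0.022  0.007 -1.   ] F [-0.5 -0.5 -3.9] w 0.0114 j6 -82.3
```

```bash
python3 -m handwheel '[[[0,0,0.3,0],[0,0,0.6,0],[0,0,0.7,0],[0,0,0.7,0],[0,0,0.7,0],[0,0,0.7,0],[0,0,0.7,0],[0,0,0.5,0]]]'
python3 -m handwheel '[[[0.06,0.3,0,0],[0.07,0.6,0,0],[0.07,0.7,0,0],[0.07,0.7,0,0],[0.07,0.7,0,0],[0.07,0.7,0,0],[0.07,0.7,0,0],[0.07,0.7,0,0]]]'
python3 st.py
```

```text
time_s: 8.35
tcp_pos: [0.4864, -0.3215, 0.3124]
eef_rot: [-31.2, 89.0, 51.0]
contact_force: [0.1, 0.2, -4.6]
gripper_width: 0.0117
time_s: 9.15
tcp_pos: [0.5034, -0.1087, 0.3117]
eef_rot: [-17.7, 88.9, 64.1]
contact_force: [0.6, 0.9, -4.2]
gripper_width: 0.0116
t 9.15 tcp [ 0.5034 -0.1087  0.3117] jaw yaw 81.75 down [ 0.008  0.017 -1.   ] F [ 0.6  0.9 -4.2] w 0.0116 j6 -107.0
```

```bash
python3 -m handwheel '[[[0.14,0.75,0,0],[0.14,0.75,0,0],[0.14,0.75,0,0],[0.14,0.75,0,0],[0.14,0.75,0,0],[0.14,0.75,0,0],[0.14,0.7,0,0],[0.1,0.3,0,0]]]'
python3 -m handwheel '[[[0,0.15,-0.1,0],[0,0,-0.1,0]]]'
python3 st.py;  python3 look.py wrist w5; python3 look.py scene s5
```

```text
time_s: 9.95
tcp_pos: [0.538, 0.1256, 0.3056]
eef_rot: [20.2, 88.9, 102.0]
contact_force: [-0.1, -1.5, -4.8]
gripper_width: 0.0117
time_s: 10.15
tcp_pos: [0.537, 0.1334, 0.296]
eef_rot: [26.3, 88.9, 108.3]
contact_force: [0.1, -1.2, -3.6]
gripper_width: 0.0116
t 10.15 tcp [0.537  0.1334 0.296 ] jaw yaw 81.96 down [-0.006  0.019 -1.   ] F [ 0.1 -1.2 -3.6] w 0.0116 j6 -131.2
```

View pics/w5.png

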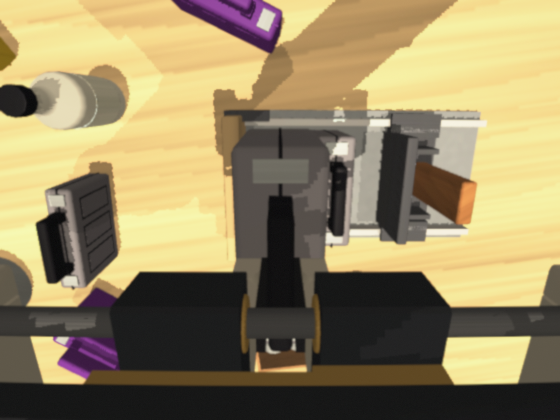

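View pics/s5.png

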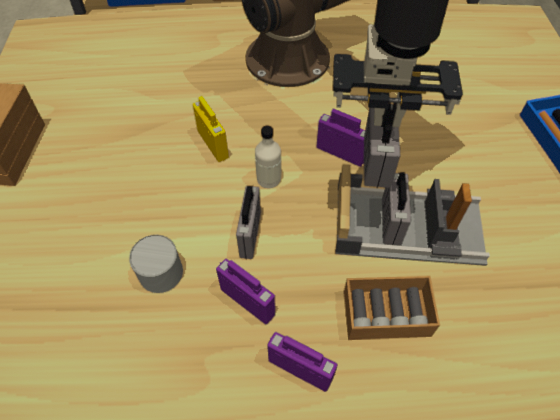

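```bash
python3 -m handwheel '[[[0.15,-0.05,-0.4,0],[0.15,-0.05,-0.5,0],[0.05,0,-0.5,0],[0,0,-0.1,0]]]'
python3 st.py;  python3 look.py scene s6; python3 look.py top t6; python3 crop.py s6 310 90 190 180 3;python3 crop.py t6 60 150 190 150 4
```

```text
time_s: 10.65
tcp_pos: [0.5508, 0.1237, 0.2359]
eef_rot: [20.3, 88.9, 102.0]
contact_force: [-0.8, -0.7, -4.5]
gripper_width: 0.0116
t 10.65 tcp [0.5508 0.1237 0.2359] jaw yaw 81.67 down [-0.004  0.019 -1.   ] F [-0.8 -0.7 -4.5] w 0.0116 j6 -129.7
```

View pics/s6_c.png

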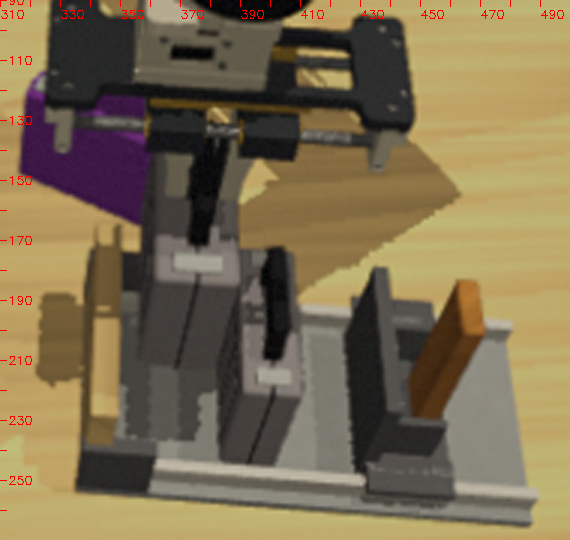

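View pics/t6_c.png

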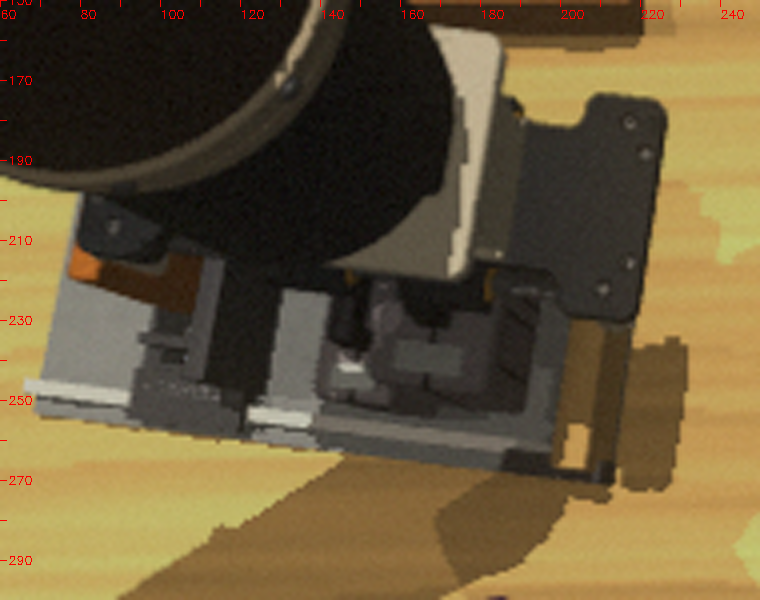

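```bash
cat >> bp.py <<'E'
a_=np.radians(-8.05);ux=np.array([np.cos(a_),np.sin(a_)]);uy=np.array([-ux[1],ux[0]]);o_=np.array([.5406,.093])
def rk(p):
    d=np.asarray(p)[:,:2]-o_;return np.c_[d@ux,d@uy].round(4)
E
python3 - <<'E'
from bp import *
c=vision.get_calibration("scene")
print("thick under",rk(bp(c,.126,[(359-.3,210.7),(379,213)])))
print("thick top near",rk(bp(c,.221,[(310+155/3-.3,90+272/3),(310+242/3-.3,90+278/3)])))
print("mid top near",rk(bp(c,.103,[(310+243/3-.3,90+390/3),(310+303/3-.3,90+393/3)])))
print("wall",rk(bp(c,.095,[(350.4,165),(349,229)])))
print("stop",rk(bp(c,.095,[(434.7,178.7),(438.7,227)])))
E
```

```text
thick under [[0.0578 0.0138]
 [0.0596 0.0521]]
thick top near [[0.0599 0.0062]
 [0.0595 0.0564]]
mid top near [[0.0581 0.0785]
 [0.0569 0.1172]]
wall [[-0.0772  0.    ]
 [ 0.0806 -0.0007]]
stop [[-0.0577  0.1755]
 [ 0.0607  0.1735]]
```

```bash
python3 -m handwheel '[[[0,0.1,-0.5,0],[0,0.05,-0.6,0],[0,0,-0.6,0],[0,0,-0.5,0],[0,0,-0.3,0],[0,0,-0.1,0]]]'
python3 st.py
```

```text
time_s: 11.35
tcp_pos: [0.5566, 0.1302, 0.1413]
eef_rot: [-20.7, 88.4, 60.9]
contact_force: [0.9, -0.2, -4.6]
gripper_width: 0.0118
t 11.35 tcp [0.5566 0.1302 0.1413] jaw yaw 81.69 down [ 0.014  0.025 -1.   ] F [ 0.9 -0.2 -4.6] w 0.0118 j6 -130.0
```

```bash
python3 -m handwheel '[[[-0.2,0,-0.2,0],[0,0,-0.2,0],[0,0,-0.05,0]]]'
python3 st.py
```

```text
time_s: 11.65
tcp_pos: [0.5493, 0.1307, 0.1246]
eef_rot: [-25.1, 88.2, 56.6]
contact_force: [-0.1, -0.2, -4.5]
gripper_width: 0.0121
t 11.65 tcp [0.5493 0.1307 0.1246] jaw yaw 81.71 down [ 0.017  0.026 -1.   ] F [-0.1 -0.2 -4.5] w 0.0121 j6 -130.5
```

```bash
python3 -m handwheel '[[[0,0,-0.13,0],[0,0,-0.03,0]]]'
python3 st.py
```

```text
time_s: 11.85
tcp_pos: [0.5497, 0.1309, 0.1185]
eef_rot: [-26.4, 88.2, 55.3]
contact_force: [-0.4, 0.4, -4.0]
gripper_width: 0.0118
t 11.85 tcp [0.5497 0.1309 0.1185] jaw yaw 81.73 down [ 0.018  0.027 -0.999] F [-0.4  0.4 -4. ] w 0.0118 j6 -130.4
```

```bash
python3 -m handwheel '[[[0,0,-0.05,0],[0,0,-0.02,0]]]'
python3 st.py
```

```text
time_s: 12.05
tcp_pos: [0.5509, 0.132, 0.1184]
eef_rot: [-29.3, 88.0, 52.5]
contact_force: [-0.2, -0.0, -5.7]
gripper_width: 0.0117
t 12.05 tcp [0.5509 0.132  0.1184] jaw yaw 81.8 down [ 0.021  0.028 -0.999] F [-0.2 -0.  -5.7] w 0.0117 j6 -130.4
```

```bash
python3 -m handwheel '[[[0,0,-0.1,0],[0,0,-0.05,0]]]'
python3 st.py
```

```text
time_s: 12.25
tcp_pos: [0.5532, 0.134, 0.1181]
eef_rot: [-33.9, 87.6, 48.0]
contact_force: [-1.3, -0.6, -2.5]
gripper_width: 0.0115
t 12.25 tcp [0.5532 0.134  0.1181] jaw yaw 81.95 down [ 0.028  0.031 -0.999] F [-1.3 -0.6 -2.5] w 0.0115 j6 -130.4
```

```bash
python3 -m handwheel '[[[0,0,0,0],[0,0,0.05,0]]]' 36
python3 st.py
python3 -m handwheel '[[[0,0,0.5,0],[0,0,0.9,0],[0,0,0.9,0],[0,0,0.8,0]]]'
python3 st.py; python3 look.py wrist w7
```

```text
time_s: 12.45
tcp_pos: [0.5545, 0.1347, 0.1215]
eef_rot: [-35.8, 87.4, 46.2]
contact_force: [-0.8, 0.1, 0.5]
gripper_width: 0.022
t 12.45 tcp [0.5545 0.1347 0.1215] jaw yaw 81.99 down [ 0.031  0.032 -0.999] F [-0.8  0.1  0.5] w 0.022 j6 -130.4
time_s: 12.85
tcp_pos: [0.5528, 0.1327, 0.245]
eef_rot: [-33.3, 87.9, 48.6]
contact_force: [0.0, 0.3, 0.1]
gripper_width: 0.0358
t 12.85 tcp [0.5528 0.1327 0.245 ] jaw yaw 81.93 down [ 0.024  0.027 -0.999] F [0.  0.3 0.1] w 0.0358 j6 -130.7
```

View pics/w7.png

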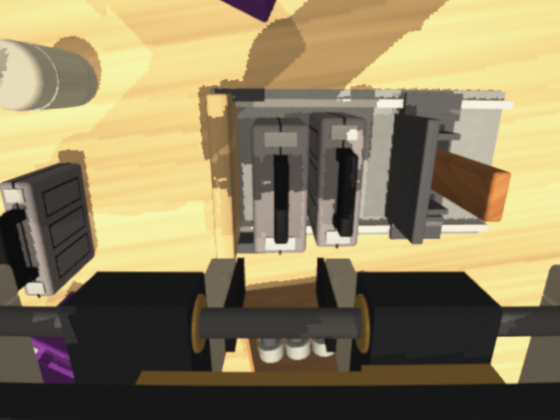

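```bash
python3 -m handwheel '[[[0.05,-0.9,0,0],[0.05,-0.9,0,0],[0.05,-0.9,0,-0.1],[0.05,-0.9,0,-0.1],[0.05,-0.9,0,-0.1],[0.05,-0.9,0,0],[0,-0.4,0,0],[0,0,0,0]]]' 50
python3 st.py; python3 look.py wrist w8;python3 crop.py w8 190 85 200 190 3
```

```text
time_s: 13.7
tcp_pos: [0.5709, -0.1073, 0.2553]
eef_rot: [-46.6, 87.0, 34.0]
contact_force: [-0.5, -0.2, 0.0]
gripper_width: 0.05
t 13.7 tcp [ 0.5709 -0.1073  0.2553] jaw yaw 80.6 down [ 0.043  0.029 -0.999] F [-0.5 -0.2  0. ] w 0.05 j6 -106.7
```

View pics/w8_c.png

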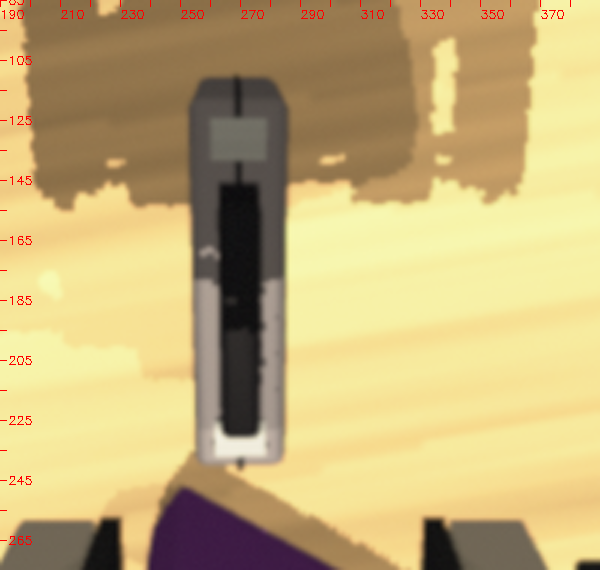

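```bash
python3 - <<'E'
from bp import *
c=np.load("pics/w8.npy",allow_pickle=True).item()
q=lambda u,v:(190+u/3-.3,85+v/3-.3)
p=bp(c,.095,[q(189,105),q(288,105),q(283,462),q(197,462)]);print(p.round(4),p.mean(0))
h=bp(c,.13,[q(218,200),q(261,200),q(219,425),q(261,425)]);print(h.round(4))
E
python3 -m handwheel '[[[0,0,1,0],[0,0,1,0],[0,0,1,0],[0,0,1,0]]]';python3 st.py
python3 -m handwheel '[[[0,0,-1,0],[0,0,-1,0],[0,0,-1,0],[0,0,-0.9,0]]]';python3 st.py
```

```text
[[ 0.5079 -0.1152  0.095 ]
 [ 0.5127 -0.0865  0.095 ]
 [ 0.626  -0.1063  0.095 ]
 [ 0.6209 -0.1343  0.095 ]] [ 0.56686109 -0.11056206  0.095     ]
[[ 0.5308 -0.1103  0.13  ]
 [ 0.5327 -0.0989  0.13  ]
 [ 0.5951 -0.1218  0.13  ]
 [ 0.5972 -0.1098  0.13  ]]
time_s: 14.15
tcp_pos: [0.5674, -0.104, 0.413]
eef_rot: [-36.5, 87.6, 44.1]
contact_force: [1.1, -0.3, -0.3]
gripper_width: 0.05
t 14.15 tcp [ 0.5674 -0.104   0.413 ] jaw yaw 80.61 down [ 0.03   0.029 -0.999] F [ 1.1 -0.3 -0.3] w 0.05 j6 -107.4
time_s: 14.55
tcp_pos: [0.5743, -0.1006, 0.269]
eef_rot: [-54.6, 86.2, 26.2]
contact_force: [-0.1, 0.0, 0.2]
gripper_width: 0.0498
t 14.55 tcp [ 0.5743 -0.1006  0.269 ] jaw yaw 80.92 down [ 0.06   0.029 -0.998] F [-0.1  0.   0.2] w 0.0498 j6 -107.2
```

```bash
python3 -m handwheel '[[[0,0,0,0],[0,0,0,0]]]'>/dev/null;python3 st.py
python3 -m handwheel '[[[0,0,0.4,0],[0,0,0.4,0],[0,0,0.4,0],[0,0,0.4,0],[0,0,0.4,0],[0,0,0.4,0],[0,0,0.4,0],[0,0,0.4,0]]]'>/dev/null;python3 st.py
python3 -m handwheel '[[[-1,0,0,0],[-1,0,0,0]]]'>/dev/null;python3 st.py
python3 -m handwheel '[[[1,0,0,0],[1,0,0,0]]]'>/dev/null;python3 st.py
```

```text
t 14.75 tcp [ 0.5724 -0.099   0.2653] jaw yaw 81.0 down [ 0.052  0.029 -0.998] F [1.5 0.5 2. ] w 0.0502 j6 -107.3
t 15.55 tcp [ 0.5765 -0.097   0.4167] jaw yaw 81.26 down [ 0.071  0.027 -0.997] F [ 0.1  0.1 -0.3] w 0.0501 j6 -107.8
t 15.75 tcp [ 0.4997 -0.0966  0.4217] jaw yaw 81.28 down [ 0.077  0.026 -0.997] F [0.3 1.2 0.3] w 0.05 j6 -109.5
t 15.95 tcp [ 0.5705 -0.0978  0.436 ] jaw yaw 81.4 down [ 0.097  0.028 -0.995] F [0.9 0.3 0. ] w 0.0501 j6 -107.8
```

```bash
python3 - <<'E'
from plant import readout
s=readout.get_state();print(s["joints"].round(2),s["qd"].round(2),s["joint_torque"].round(1),s["tcp_pos"])
E
```

```text
[   9.14    4.42    6.37   -0.7   -86.18 -107.84] [-7.130e+00  3.101e+01  4.264e+01 -3.000e-02 -5.990e+00  7.150e+00] [  0.2 -46.6  28.6   7.5   0.3  -0.2] [ 0.57054481 -0.09775251  0.43601956]
```

```bash
python3 -m handwheel '[[[0,0,0,1],[0,0,0,1],[0,0,0,1],[0,0,0,1],[0,0,0,1],[0,0,0,1],[0,0,0,1],[0,0,0,1]]]'>/dev/null;python3 st.py
python3 -m handwheel '[[[0,0,0,1],[0,0,0,1],[0,0,0,1],[0,0,0,1],[0,0,0,1],[0,0,0,1],[0,0,0,1],[0,0,0,1]]]'>/dev/null;python3 st.py
```

```text
t 16.75 tcp [ 0.575  -0.0968  0.4592] jaw yaw 123.14 down [ 0.081  0.092 -0.992] F [ 0.4 -1.  -0.1] w 0.0503 j6 -63.7
t 17.55 tcp [ 0.5754 -0.0966  0.4833] jaw yaw 165.03 down [ 0.027  0.128 -0.991] F [-0.  -0.7 -0. ] w 0.0498 j6 -20.9
```

```bash
python3 -m handwheel '[[[0,0,-0.3,1],[0,0,-0.3,1],[0,0,-0.3,1],[0,0,-0.3,1],[0,0,-0.3,1],[0,0,-0.3,1],[0,0,-0.3,1],[0,0,-0.3,1]]]'>/dev/null;python3 st.py
python3 -m handwheel '[[[0,0,-0.3,1],[0,0,-0.3,1],[0,0,-0.3,1],[0,0,-0.3,1],[0,0,-0.3,1],[0,0,-0.3,1],[0,0,-0.3,1],[0,0,-0.3,1]]]'>/dev/null;python3 st.py
```

```text
t 18.35 tcp [ 0.5779 -0.0967  0.4093] jaw yaw 26.93 down [-0.035  0.12  -0.992] F [0.2 0.6 0.1] w 0.0503 j6 21.9
t 19.15 tcp [ 0.5833 -0.096   0.3321] jaw yaw 68.92 down [-0.079  0.072 -0.994] F [-0.5 -0.4 -0.3] w 0.0499 j6 63.0
```

```bash
python3 -m handwheel '[[[1,0,0,1],[1,0,0,1],[-1,0,0,1],[-1,0,0,1],[1,0,0,1],[1,0,0,1],[-1,0,0,1],[-1,0,0,1]]]'>/dev/null;python3 st.py
```

```text
t 19.95 tcp [ 0.5936 -0.0929  0.3145] jaw yaw 110.73 down [-0.143 -0.017 -0.99 ] F [-1.5 -0.7  1.2] w 0.0501 j6 101.5
```

```bash
python3 -m handwheel '[[[0,0,0,0],[0,0,0,0],[0,0,0,0],[0,0,0,0]]]'>/dev/null;python3 st.py
python3 -m handwheel '[[[0,0,-0.1,0],[0,0,-0.1,0],[0,0,-0.1,0],[0,0,-0.1,0]]]'>/dev/null;python3 st.py
```

```text
t 20.35 tcp [ 0.5937 -0.0917  0.3207] jaw yaw 110.96 down [-0.137 -0.018 -0.99 ] F [ 0.9  0.2 -0.1] w 0.0502 j6 101.5
t 20.75 tcp [ 0.5951 -0.092   0.3054] jaw yaw 110.9 down [-0.133 -0.017 -0.991] F [0.4 0.2 0.3] w 0.0499 j6 101.5
```

```bash
python3 -m handwheel '[[[0,0,0.4,0],[0,0,0.4,0],[0,0,0.4,0],[0,0,0.4,0],[0,0,0.4,0],[0,0,0.4,0],[0,0,0.4,0],[0,0,0.4,0]]]'>/dev/null;python3 st.py
python3 -m handwheel '[[[0,0,-1,0],[0,0,-1,0],[0,0,-1,0],[0,0,-1,0]]]'>/dev/null;python3 st.py
```

```text
t 21.55 tcp [ 0.5929 -0.0922  0.4301] jaw yaw 110.79 down [-0.146 -0.018 -0.989] F [ 0.4  0.4 -0.8] w 0.05 j6 101.3
t 21.95 tcp [ 0.5961 -0.093   0.2736] jaw yaw 110.8 down [-0.128 -0.018 -0.992] F [ 1.   0.  -0.9] w 0.05 j6 101.4
```

```bash
python3 -m handwheel '[[[-0.35,0,0,0],[-0.35,0,0,0],[-0.35,0,0,0],[-0.35,0,0,0],[-0.35,0,0,0],[-0.35,0,0,0]]]'>/dev/null;python3 st.py
python3 -m handwheel '[[[1,0,0,0],[1,0,0,0]]]'>/dev/null;python3 st.py
python3 -m handwheel '[[[0,0,0,0]]]'>/dev/null;python3 st.py
```

```text
t 22.55 tcp [ 0.5054 -0.0932  0.2608] jaw yaw 110.66 down [-0.147 -0.019 -0.989] F [ 0.2  0.6 -0.1] w 0.0503 j6 99.9
t 22.75 tcp [ 0.5805 -0.0936  0.2623] jaw yaw 110.68 down [-0.147 -0.018 -0.989] F [1.4 0.9 0.4] w 0.0498 j6 101.3
t 22.85 tcp [ 0.5831 -0.0937  0.2604] jaw yaw 110.66 down [-0.149 -0.018 -0.989] F [ 0.7 -0.1 -0.8] w 0.05 j6 101.3
```

```bash
python3 -m handwheel '[[[-0.1,-0.1,0,-1],[-0.1,-0.1,0,-1],[-0.1,-0.1,0,-1],[-0.1,-0.1,0,-1],[0,0,0,-1],[0,0,0,-0.7]]]'>/dev/null;python3 st.py
python3 look.py wrist w9
```

```text
t 23.45 tcp [ 0.5657 -0.11    0.2559] jaw yaw 81.07 down [-0.145  0.059 -0.988] F [-0.3  0.8  0.1] w 0.0499 j6 76.6
```

View pics/w9.png

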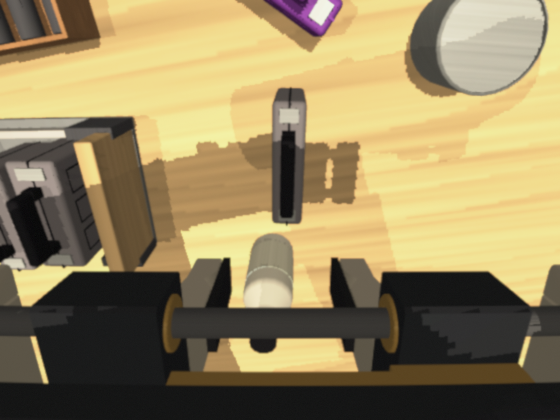

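```bash
python3 -m handwheel '[[[0,0,-1,-0.1],[0,0,-1,-0.1],[0,0,-0.9,0],[0,0,-0.3,0]]]'>/dev/null;python3 st.py
```

```text
t 23.9 tcp [ 0.566  -0.1108  0.1269] jaw yaw 80.09 down [-0.137  0.061 -0.989] F [-0.4 -1.  -0.4] w 0.0499 j6 77.1
```

```bash
python3 -m handwheel '[[[0,0,-0.45,0],[0,0,-0.05,0],[0,0,0,0],[0,0,0,0]]]' 0 40 >/dev/null;python3 st.py
```

```text
t 24.3 tcp [ 0.5664 -0.1111  0.1074] jaw yaw 80.3 down [-0.138  0.059 -0.989] F [ 0.5 -0.1 -0.1] w 0.0231 j6 77.4
```

```bash
python3 -m handwheel '[[[0,0,-0.03,0],[0,0,-0.03,0],[0,0,0,0]]]' >/dev/null;python3 st.py; python3 look.py wrist w10
```

```text
t 24.6 tcp [ 0.5679 -0.1116  0.1081] jaw yaw 80.36 down [-0.134  0.058 -0.989] F [-0.3  0.4 -2.6] w 0.0118 j6 77.4
```

View pics/w10.png

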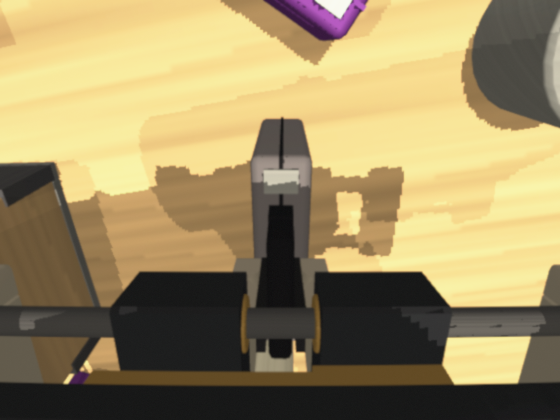

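```bash
python3 -m handwheel '[[[0,0,0.4,0],[0,0,0.7,0],[0,0,0.8,0],[0,0,0.8,0],[0,0,0.8,0],[0,0,0.7,0],[0,0,0.2,0]]]'>/dev/null;python3 st.py
python3 -m handwheel '[[[-0.02,0.4,0,0],[-0.02,0.7,0,0],[-0.02,0.8,0,0.1],[-0.02,0.8,0,0.1],[-0.02,0.8,0,0.1],[-0.02,0.8,0,0],[-0.02,0.8,0,0],[-0.02,0.8,0,0]]]'>/dev/null;python3 st.py
```

```text
t 25.35 tcp [ 0.5638 -0.1097  0.2856] jaw yaw 80.24 down [-0.142  0.063 -0.988] F [-1.2 -0.4 -2.8] w 0.0117 j6 75.7
t 26.15 tcp [0.5508 0.1364 0.2732] jaw yaw 81.35 down [-0.157  0.061 -0.986] F [ 0.5  0.9 -3.6] w 0.0118 j6 54.6
```

```bash
python3 -m handwheel '[[[0.08,0.7,0,0.05],[0.08,0.8,0,0.05],[0.08,0.6,0,0],[0.02,0.25,0,0],[0,0,0,0]]]'>/dev/null;python3 st.py; python3 look.py scene s11; python3 look.py top t11; python3 crop.py s11 310 90 190 180 3;python3 crop.py t11 60 150 190 150 4
```

```text
t 26.65 tcp [0.5549 0.2408 0.2626] jaw yaw 82.11 down [-0.172  0.056 -0.984] F [ 1.  -0.3 -3.5] w 0.0118 j6 47.5
```

View pics/s11_c.png

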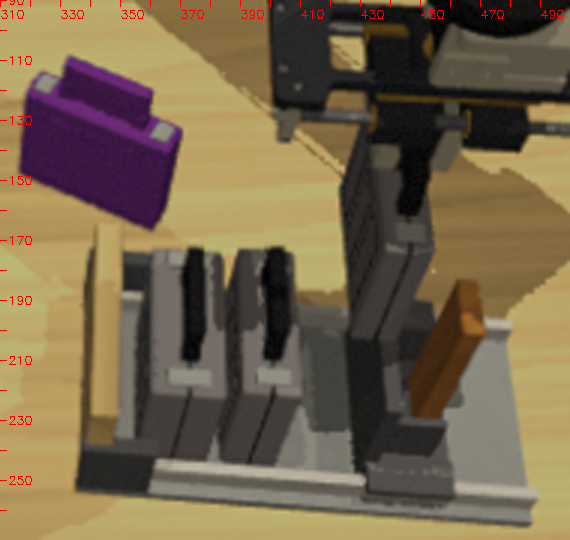

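View pics/t11_c.png

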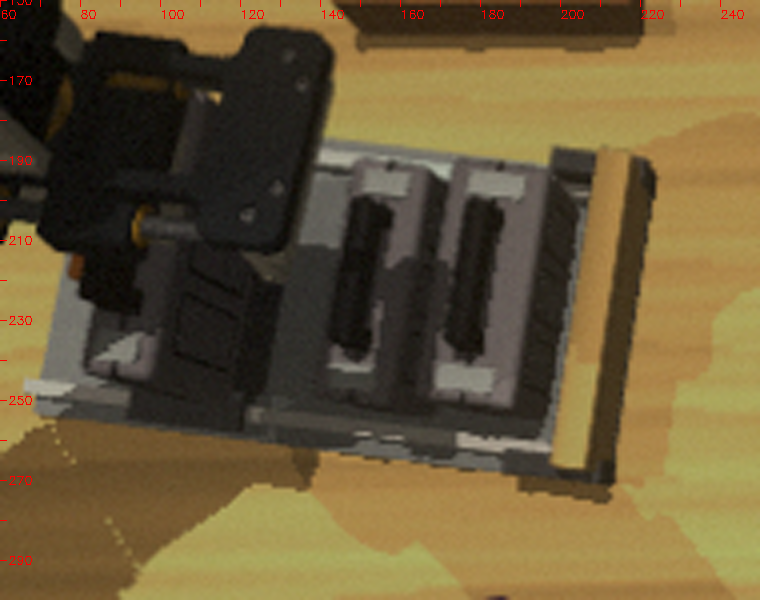

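```bash
python3 - <<'E'
from bp import *
c=vision.get_calibration("scene")
q=lambda u,v:(310+u/3-.3,90+v/3-.3)
print("thin under",rk(bp(c,.1545,[q(350,333),q(385,340)])))
print("thin top near",rk(bp(c,.2495,[q(382,245),q(433,250)])))
print("mid top near",rk(bp(c,.103,[q(243,390),q(303,393)])))
print("thick top near",rk(bp(c,.103,[q(151,393),q(224,393)])))
print("stop",rk(bp(c,.095,[q(388,420),])))
E
```

```text
thin under [[0.0435 0.1362]
 [0.0468 0.1578]]
thin top near [[0.0499 0.1312]
 [0.0506 0.1603]]
mid top near [[0.0574 0.0785]
 [0.0563 0.1173]]
thick top near [[0.065  0.0193]
 [0.0608 0.0662]]
stop [[0.0668 0.1737]]
```

```bash
python3 -m handwheel '[[[0.2,-0.02,-0.1,0],[0.15,-0.02,-0.4,0],[0,0,-0.4,0]]]'>/dev/null;python3 st.py; python3 look.py scene s12;  python3 crop.py s12 310 90 190 180 3
```

```text
t 27.05 tcp [0.5714 0.2353 0.2273] jaw yaw 81.93 down [-0.167  0.058 -0.984] F [-0.1  0.5 -3.3] w 0.0118 j6 49.1
```

View pics/s12_c.png

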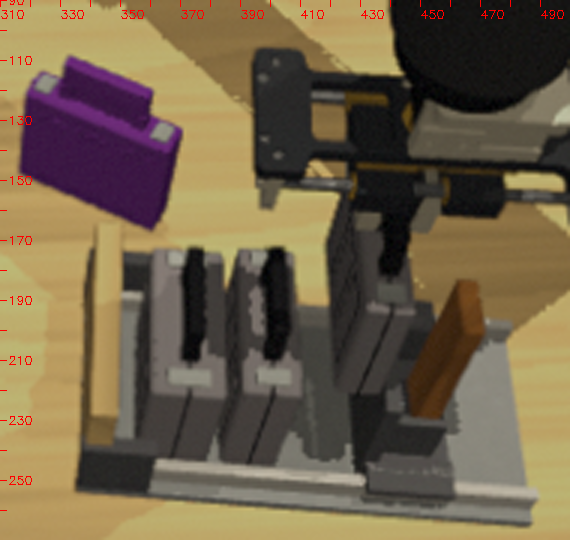

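```bash
python3 - <<'E'
from bp import *
c=vision.get_calibration("scene")
q=lambda u,v:(310+u/3-.3,90+v/3-.3)
print("thin under",rk(bp(c,.119,[q(336,388),q(368,396)])))
print("thin top near",rk(bp(c,.214,[q(364,304),q(414,308)])))
E
```

```text
thin under [[0.0613 0.1346]
 [0.0655 0.1547]]
thin top near [[0.0655 0.1284]
 [0.0656 0.1577]]
```

```bash
python3 -m handwheel '[[[-0.06,0.03,-0.4,0],[0,0,-0.6,0],[0,0,-0.6,0],[0,0,-0.5,0],[0,0,-0.2,0]]]'>/dev/null;python3 st.py
```

```text
t 27.6 tcp [0.5689 0.2309 0.1263] jaw yaw 81.53 down [-0.172  0.056 -0.984] F [-0.5 -0.3 -2.6] w 0.0115 j6 50.8
```

```bash
python3 -m handwheel '[[[0,0.04,-0.15,0],[0,0,-0.07,0]]]'>/dev/null;python3 st.py;python3 look.py scene s13;  python3 crop.py s13 310 90 190 180 3
```

```text
t 27.8 tcp [0.569  0.2317 0.1175] jaw yaw 81.48 down [-0.173  0.056 -0.983] F [-9.9  2.8 20.4] w 0.0121 j6 50.8
```

View pics/s13_c.png

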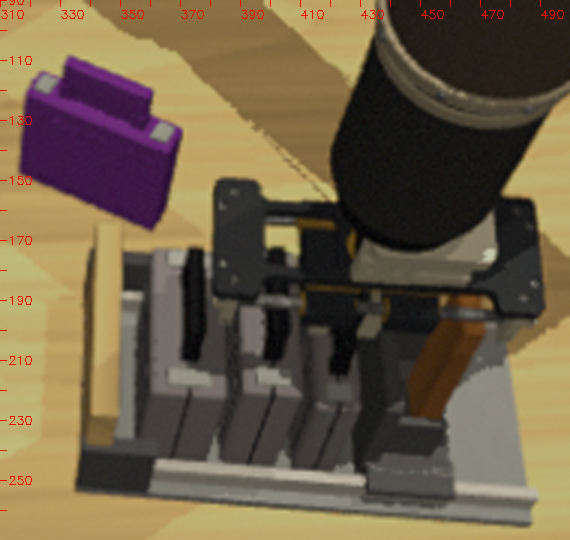

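```bash
python3 -m handwheel '[[[0,0,0.04,0],[0,0,0,0],[0,0,0,0]]]' 25 >/dev/null;python3 st.py
python3 -m handwheel '[[[0,0,0.4,0],[0,0,0.9,0],[0,0,0.9,0],[0,0,0.8,0]]]'
python3 st.py; python3 look.py wrist w14;python3 look.py scene s14
```

```text
t 28.15 tcp [0.5714 0.2326 0.1227] jaw yaw 81.52 down [-0.167  0.059 -0.984] F [-0.4 -0.2  0.5] w 0.0241 j6 50.8
time_s: 28.55
tcp_pos: [0.5693, 0.2311, 0.2427]
eef_rot: [-99.1, 79.5, 162.5]
contact_force: [0.7, 0.3, -0.3]
gripper_width: 0.0253
t 28.55 tcp [0.5693 0.2311 0.2427] jaw yaw 81.48 down [-0.173  0.055 -0.983] F [ 0.7  0.3 -0.3] w 0.0253 j6 48.6
```

View pics/w14.png

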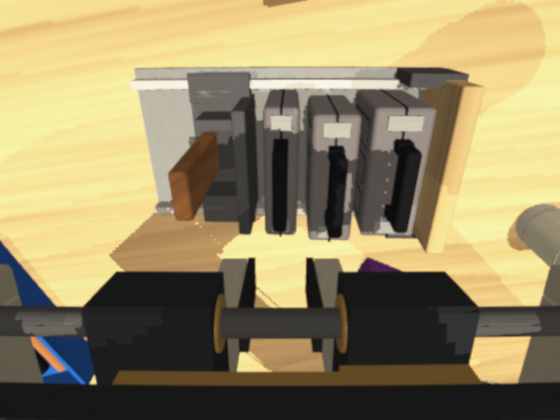

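View pics/s14.png

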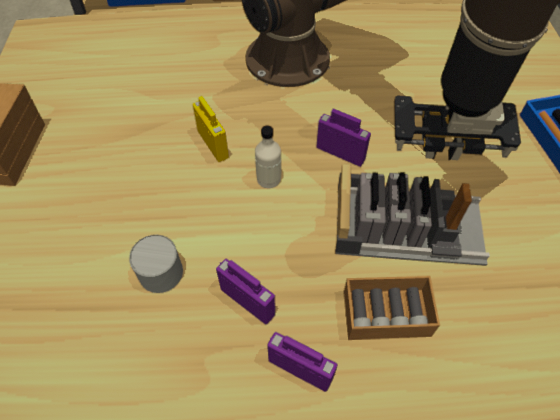

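```bash
python3 -m handwheel '[[[0,0.7,0,0],[0.05,0.8,0,0.1],[0.05,0.55,0,0],[0,0,-0.1,0]]]' 56 >/dev/null
python3 st.py; python3 look.py wrist w15
```

```text
t 29.05 tcp [0.5771 0.3163 0.2463] jaw yaw 81.91 down [-0.16   0.061 -0.985] F [ 0.1 -0.7  1.2] w 0.0511 j6 43.4
```

View pics/w15.png

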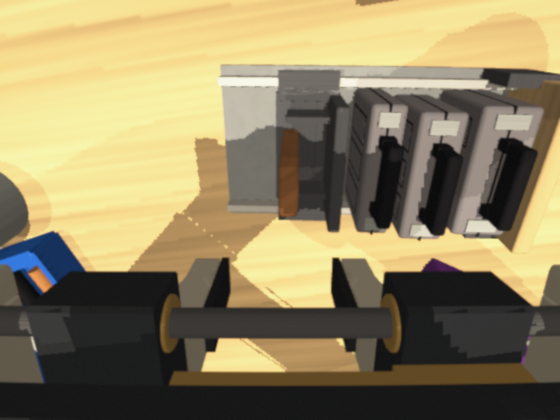

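```bash
python3 - <<'E'
from bp import *
c=np.load("pics/w15.npy",allow_pickle=True).item()
p=bp(c,.136,[(283,130),(299,131),(297,216),(279,216)]);print(p.round(4),p.mean(0),rk(p))
E
```

```text
[[0.6242 0.3121 0.136 ]
 [0.622  0.3006 0.136 ]
 [0.5524 0.3104 0.136 ]
 [0.5541 0.3251 0.136 ]] [0.58816724 0.31204992 0.136     ] [[ 0.0521  0.2286]
 [ 0.0515  0.217 ]
 [-0.0188  0.2169]
 [-0.0191  0.2317]]
```

```bash
python3 -m handwheel '[[[-0.06,0,-0.7,0],[0,0,-0.9,0],[0,0,-0.8,0],[0,0,-0.6,0],[0,0,-0.1,0]]]' 56 >/dev/null
python3 st.py
```

```text
t 29.6 tcp [0.574  0.312  0.1177] jaw yaw 81.82 down [-0.159  0.06  -0.985] F [-0.7 -0.5 -0.1] w 0.0562 j6 45.7
```

```bash
python3 -m handwheel '[[[0,0.05,-0.3,0],[0,0,-0.04,0],[0,0,0,0],[0,0,0,0],[0,0,-0.04,0],[0,0,0,0]]]' 0 40 >/dev/null
python3 st.py
```

```text
t 30.2 tcp [0.5761 0.3141 0.1051] jaw yaw 81.8 down [-0.155  0.062 -0.986] F [ 1.1  2.5 -8.3] w 0.0162 j6 45.9
```

```bash
python3 -m handwheel '[[[-0.03,-0.2,0,0],[-0.03,-0.25,0,0],[-0.03,-0.25,0,0]]]' >/dev/null
python3 st.py
```

```text
t 30.5 tcp [0.5723 0.2871 0.105 ] jaw yaw 81.91 down [-0.155  0.063 -0.986] F [ 0.2  7.  -2.9] w 0.0166 j6 47.7
```

```bash
python3 -m handwheel '[[[-0.03,-0.2,0,0],[-0.02,-0.15,0,0]]]' >/dev/null
python3 st.py; python3 look.py scene s16;  python3 crop.py s16 310 130 190 150 4
```

```text
t 30.7 tcp [0.5703 0.2732 0.1051] jaw yaw 81.88 down [-0.153  0.066 -0.986] F [ 0.3  8.  -4.5] w 0.0166 j6 48.6
```

View pics/s16_c.png

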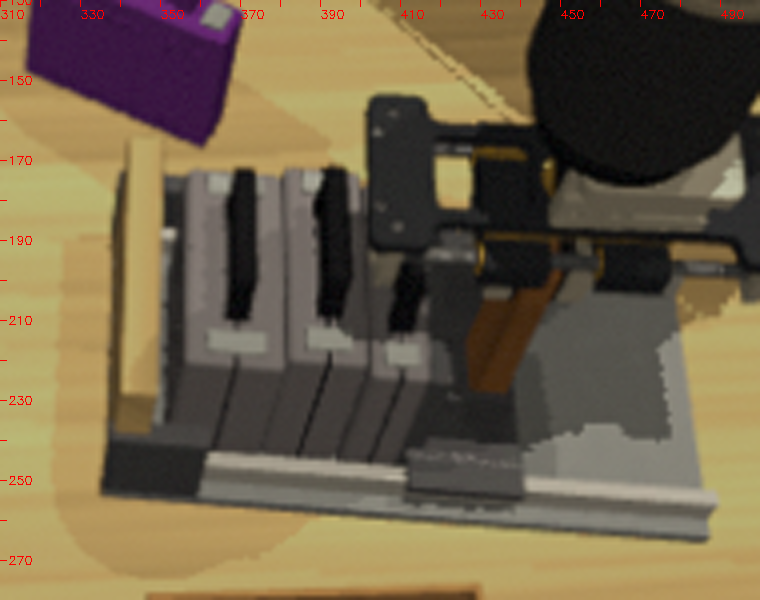

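```bash
python3 -m handwheel '[[[-0.02,-0.15,0,0],[-0.01,-0.1,0,0]]]' >/dev/null
python3 st.py
```

```text
t 30.95 tcp [0.569  0.2637 0.1051] jaw yaw 81.83 down [-0.152  0.07  -0.986] F [ 0.2  9.  -3.9] w 0.0166 j6 49.4
```

```bash
python3 -m handwheel '[[[-0.01,-0.08,0,0]]]' >/dev/null
python3 st.py
python3 -m handwheel '[[[-0.01,-0.08,0,0]]]' >/dev/null
python3 st.py
```

```text
t 31.05 tcp [0.5687 0.262  0.1051] jaw yaw 81.79 down [-0.151  0.073 -0.986] F [ 0.  18.7 -5.9] w 0.0166 j6 49.6
t 31.15 tcp [0.5688 0.2621 0.1051] jaw yaw 81.76 down [-0.148  0.079 -0.986] F [ 0.4 21.8 -7.2] w 0.0166 j6 49.8
```

```bash
python3 -m handwheel '[[[0,-0.03,0,0]]]' >/dev/null; python3 st.py
python3 look.py scene s17;  python3 crop.py s17 310 130 190 150 4
python3 -m handwheel '[[[0,0,0,0],[0,0,0,0],[0,0,0,0]]]' 40 >/dev/null
python3 st.py
```

```text
t 31.25 tcp [0.5688 0.2623 0.1051] jaw yaw 81.76 down [-0.148  0.082 -0.986] F [ 0.7  6.5 -3. ] w 0.0163 j6 50.0
t 31.6 tcp [0.5688 0.2608 0.1061] jaw yaw 81.74 down [-0.147  0.082 -0.986] F [0.4 0.3 0.3] w 0.0348 j6 50.0
```

View pics/s17_c.png

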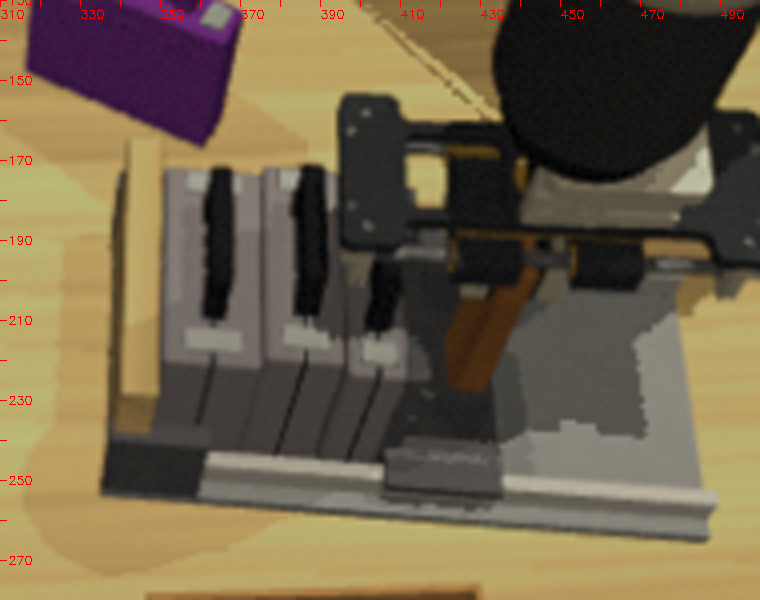

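```bash
python3 -m handwheel '[[[0,0,0.4,0],[0,0,0.9,0],[0,0,0.9,0],[0,0.3,0.8,0],[0,0.6,0,0],[0,0.6,0,0],[0,0.5,0,0],[0,0,0,0]]]' >/dev/null; python3 st.py
for n in scene top wrist; do python3 look.py $n ${n}18; done; python3 crop.py scene18 310 130 190 150 4;python3 crop.py top18 60 150 190 150 4
```

```text
t 32.4 tcp [0.5676 0.3389 0.2307] jaw yaw 81.45 down [-0.148  0.079 -0.986] F [-0.9  0.2 -0.7] w 0.0399 j6 41.7
```

View pics/scene18_c.png

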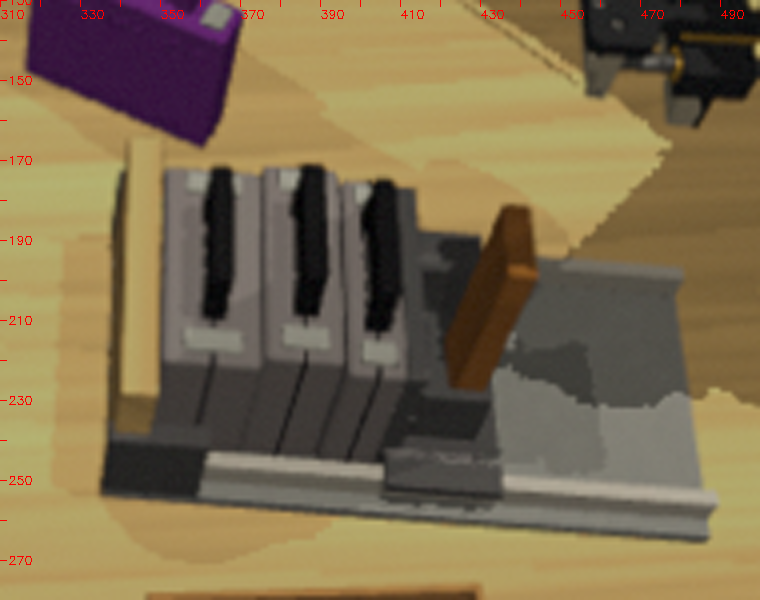

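View pics/top18_c.png

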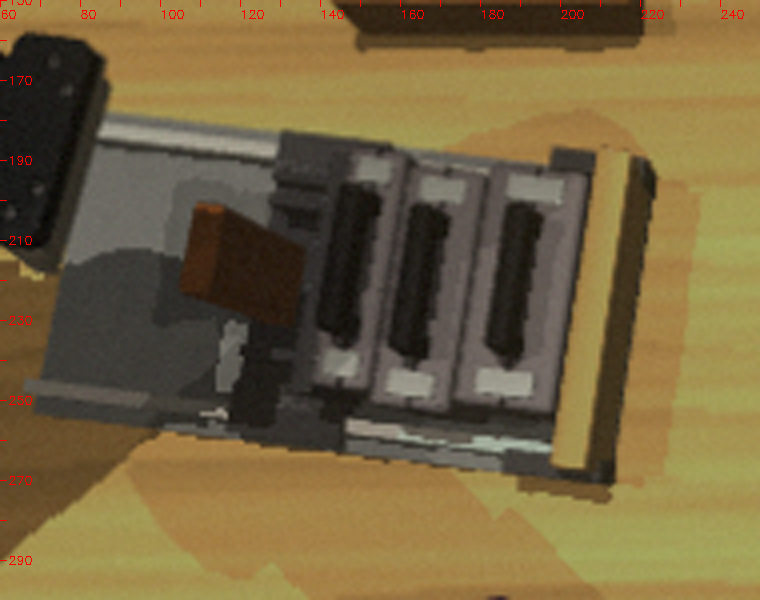

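View pics/wrist18.png

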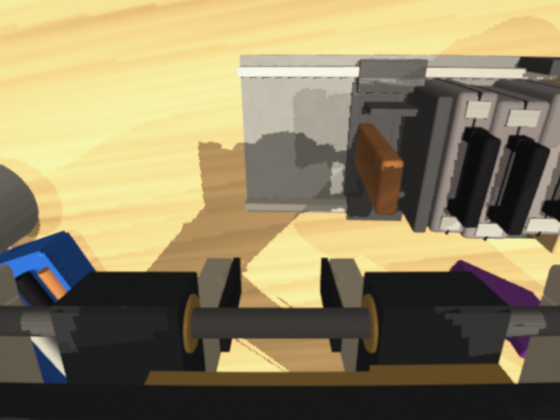

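View pics/scene18.png

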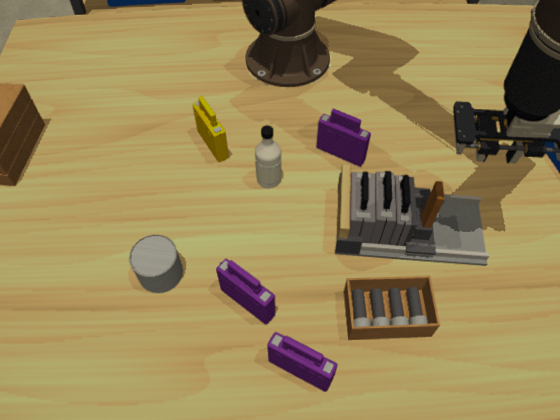

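```bash
python3 - <<'E'
from bp import *
c=vision.get_calibration("scene")
q=lambda u,v:(310+u/4-.4,130+v/4-.4)
print("thick",rk(bp(c,.103,[q(162,362),q(260,368)])))
print("mid",rk(bp(c,.103,[q(264,368),q(342,372)])))
print("thin",rk(bp(c,.103,[q(348,375),q(407,378)])))
print("post",rk(bp(c,.136,[q(503,206),q(527,206),q(537,270),q(512,268)])).mean(0))
t=vision.get_calibration("top")
q=lambda u,v:(60+u/4-.4,150+v/4-.4)
print("top thick",rk(bp(t,.103,[q(588,172),q(488,163),q(553,411),q(456,403)])))
print("top mid",rk(bp(t,.103,[q(486,176),q(410,163),q(447,407),q(374,400)])))
print("top thin",rk(bp(t,.103,[q(408,160),q(352,150),q(368,388),q(316,384)])))
print("top post",rk(bp(t,.136,[q(193,204),q(221,204),q(210,297),q(180,292)])).mean(0))
E
```

```text
thick [[0.0653 0.0003]
 [0.0646 0.0473]]
mid [[0.0644 0.0492]
 [0.0633 0.0868]]
thin [[0.0648 0.0896]
 [0.064  0.1181]]
post [-0.000625  0.169725]
top thick [[ 0.0635  0.0005]
 [ 0.0622  0.0502]
 [-0.055   0.0002]
 [-0.0567  0.0472]]
top mid [[ 0.0556  0.0502]
 [ 0.0576  0.0885]
 [-0.0591  0.0512]
 [-0.06    0.0867]]
top thin [[ 0.059   0.0897]
 [ 0.0607  0.1181]
 [-0.0546  0.0906]
 [-0.0557  0.1159]]
top post [-0.001075  0.169575]
```

```bash
python3 -c "
from plant import close_job
print(close_job())"
```

```text
the job is handed in; nothing more can be done
None
```

The job is done and handed in at about 32.6 s. All three cases stand upright in the rack with handles up: thick against the wooden wall, then medium, then thin, with the stop pushed up behind them.

**What I did:**
- Slid the medium case about 25 mm towards the stop to make room.
- Lifted the thick case in next to the wall, then the thin case in next to the stop.
- Gripped the stop's post and pushed the row up to the wall until it stopped moving, at about 22 N on the wrist. Then I let go and moved the arm clear.

**Last checks:**
- **Stop:** both the scene and top cameras put the post 170 mm from the wall. That means the stop reads about 0.020, which is the snug value.
- **Cases:** they measure about 0–50, 50–88 and 90–118 mm from the wall, and I saw no gaps in the row. These are good to a few mm.
- **Other objects:** in the final pictures the bottle, tin, bin and the purple and yellow look-alikes are where they started. I checked this by eye only.

**What went less well:**
- **Tool tilt:** the tool slowly drifted out of vertical during the moves, to about 10° at worst. I spent about 10 s trying to correct it with only partial success. I placed the thin case with the tool tilted, and the case still stands straight.
- **Setting down:** the gripped medium and thin cases briefly pressed on the rack floor with about 34 N and 20 N while I lowered them.

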